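Isolate the glaze stirrer and show its paddle to the inspection camera

TASK

Turn the glaze stirrer's isolator handle fully to off, and only then lift the flat paddle (not the rod stirrer) out of its bowl and hold it still in the air in front of the inspection camera: upright with its grip on top, its broad face square to the lens, the middle of the blade straight ahead of the lens and 150 mm from it. Finish while still holding it there, with the isolator left off, the rod stirrer left in its bowl and the camera, mug, bottle and jar left alone.

Things in the scene. Friction and masses are not known exactly. Their poses are not given: they have to be found in the camera images.
- machine: Fixed steel two-bowl glaze stirrer, case 270 (x) by 360 (y) by 70 high; origin at the centre of its underside, -x its front, z up. Bowls (rim radius 70, 112 above the table) centred at x 35, y +90 and -90; in each a stirrer stands in a square socket, 14 wide, 22 deep, mouth 101 above the table. In front, at x -85, y 0, a grey isolator housing 84 by 84, top 90 above the table.
- isolator (a joint): Rotary isolator handle on the grey housing, vertical axis, rad: 0 off (bar along the machine's y, white pointer to its +y), 1.57 on (pointer to its +x, away from the robot). Starts on. Turns counter-clockwise seen from above to switch off. Stops at 0 and 1.57; friction of about 0.06 N m keeps it where it is left.
- isolator_grip (a point): Point on the isolator's vertical axis at the height to grip. The black bar there is 16 thick, 70 long and rises from 22 below this point to 16 above it; under it is a round black hub of radius 28. The axes turn with the handle: the bar lies along this point's y, pointer to +y, z up.
- paddle: Loose flat paddle, 150 to 300 g, 152 tall, upright in either bowl, axes parallel to the machine's within about 0.15 rad. Origin at the bottom of its shank, 81 above the table at first; z up. Square shank 12 wide, z 0 to 20; collar of radius 16 to z 28; steel window-frame blade 84 wide (y), 6 thick (x), z 28 to 98; neck of radius 8 to z 118; then the grip. Free once lifted 22.
- paddle_mid (a point): Centre of the paddle's blade, 63 above the paddle's origin; the axes are the paddle's, x square to the broad face.
- paddle_grip (a point): Centre of the paddle's black square grip, 26 by 26 (sides along x and y), 34 tall, 135 above the paddle's origin; same axes. The rod stirrer has the same grip.
- rod_stirrer: The other stirrer, loose, in the other bowl, to be left there: 152 tall with the same shank, collar and grip, but in place of the flat blade a round rod of radius 7 with two discs of radius 19. Origin at the centre of the bottom of its shank.
- camera_stand: Fixed inspection camera on a post, looking level along its own -x; origin on the table straight below view_point, z up. Foot plate 130 by 120 centred at x 246; grey camera body 60 wide, x 201 to 271, z 220 to 280; black lens tube of radius 21 ending at x 150 inside a white ring light of radius 44 (x 160 to 174), axis at z 250.
- lens (a point): Centre of the front of the lens, 250 above the table; the camera looks along this point's -x.
- view_point (a point): Where the middle of the blade must be held: on the lens axis, 150 in front of the lens, 250 above the table; axes are the camera's.
- syrup_bottle: White plastic bottle, radius 30, 170 high, bystander; origin at the centre of its underside.
- sprinkle_jar: Glass jar with a steel lid, radius 36, 100 high, bystander; origin at the centre of its underside.
- mug: White mug, radius 40, 90 high, handle at its +y, bystander; origin at the centre of its underside.

How it is judged:
By the outcome, as a careful person would: the job done as asked, in the order asked, and still so for the second after the job is handed in, while the arm keeps its last pose, push and grip.
It also fails if it takes over 48 s, if anything falls off the work surface, if the arm or the gripper's body presses on something with over 40 N, if the wrist force passes 120 N, or if a joint passes its speed limit or range.

ROBOT

A 6-joint arm with a two-finger parallel gripper is mounted at the origin on the work surface. World frame = base frame: x ahead of the robot, y to its left, z up, the work surface at z = 0. Lengths are in m, angles in rad, forces in N, time in s.
With the tool pointing down it reaches from about 0.3 to 0.775 m from the base axis. Payload 14.6 kg.
Tool frame: the origin (TCP) lies midway between the tips of the shut fingers; the grasp point (between the pads) lies 19 mm behind it; z points along the fingers, y is the line along which they close (so a half turn about z gives the same grasp; the last joint's range is limited). The gripper opens to 94 mm and grips with 3 to 60 N. Pads are 16 mm wide; open, the fingers measure 119 mm over their backs; the gripper's body (75 mm by 177 mm) begins 78 mm behind the grasp point.
Start: joints at [-1.406, 0.3, 1.521, -0, 1.321, -0.067], TCP at [0.126, -0.535, 0.205] pointing down, gripper open.
Joint ranges: [-3.03, 3.03], [-0.79, 2.21], [0.23, 2.52], [-1.04, 4.18], [0, 3.07], [-2.55, 2.55]. Speed limits (rad/s): [2.22, 2.22, 2.57, 3.14, 3.14, 3.14].

INTERFACE

Orientations are given as a 3x3 rotation matrix whose columns are the frame's x, y, z axes.
In Python, from rig import robot gives the robot as it stands.
- The arm moves only by the tool drive_effector, called after "Request:" by a JSON object that holds its "api" and its "payload". Schema: {"type":"object","properties":{"segments":{"type":"array","items":{"type":"array","items":{"type":"array","items":{"type":"number"},"minItems":5,"maxItems":5},"minItems":1,"maxItems":5},"minItems":1,"maxItems":1},"squeeze":{"type":"number"},"only":{"type":"string"},"quiet":{"type":"boolean"},"lines":{"type":"string"}},"required":["segments"],"additionalProperties":false}. segments is a list that holds a single list of rows (three levels of brackets), with 1 to 5 rows, each of 5 numbers: the finger opening in m, then dx, dy, dz in units of 25 mm, then a turn about the tool's z in units of 0.25 rad; each row shifts and turns the commanded pose from where the row before left it, along the tool's axes as they then stand; what a row does not reach is not made up. A row lasts 1/12 s, in which the tool goes at most 0.0417 m and 0.125 rad, less where a joint would pass 70% of its speed; a pose out of reach is approached as far as the arm can. The fingers move at their own pace and stop on an object; squeeze is the grip in N (left out, the last holds). Time passes only in rows, so rows that do not move let the fingers close. The tool returns the time, the measured TCP pose, the force, the opening and the grip force at its end. only (a regular expression) keeps the lines of the reply that match it, lines (a string "A,B") keeps lines A to B, and quiet returns only ok. Input that does not fit is refused with a message, and nothing moves.
- robot.get_obs(): the state, without advancing time (a new reading comes with each control period).
- robot.camera(name): name is "scene" or "top" or "wrist"; returns a dict with "color" (400x640x3 uint8, red, green, blue), "intrinsics" (3x3 intrinsics, pixels), "extrinsics" (4x4, takes a point from camera to world coordinates); the wrist camera has in their place "T_tool_cam" (4x4, takes a point from camera to tool coordinates, whose origin is the TCP and whose axes are the flange's). Camera axes: x right, y up, looking along -z (the intrinsics and any distortion apply to the point x, -y, -z); pixel columns grow to the right and rows downward; lengths in m; the calibration is good to about 2 mm. The wrist camera is an equidistant fisheye: a pixel r from the principal point sees the ray r / f radians off the axis. A picture is of the moment at which its call begins: read the wrist's pose just before it. There is no depth.
- robot.job_done(): hands the job in; it is judged then, once.
The state is a dict: "time_s": time; "joint_pos": joint angles; "qd": joint speeds; "joint_efforts": joint torques, N m; "ee_pos": TCP position; "orientation": TCP orientation; "force": force on the tool from outside, world axes, zero at the start; "torque": the same for the moment, N m; "gripper_width": finger opening in m; "grip_force": force on a finger pad.
Only numpy, scipy, OpenCV 4.12 (cv2) and the standard library are available. Lean on these libraries where they do the work, as an engineer would, in place of code of your own. Each camera call takes 0.05 s, during which the arm holds its last target. There are 200 camera calls.

## Working session

There is one attempt and no reset: what is moved stays moved. The work goes in short steps, Python scripts to look and compute and a tool call to move; the robot and the scene stay as the last step left them, time stands still between calls to the robot, and variables do not carry over. Pictures are saved under pics/ and viewed, at most 10 in all, crops included, and the job is handed in when it is done.

```bash
mkdir -p pics; ls; cat > h.py <<'E'
from rig import robot
import numpy as np, cv2
def snap(n):
    o=robot.get_obs(); c=robot.camera(n); return o,c
def save(c,f): cv2.imwrite('pics/'+f,c['color'][:,:,::-1])
E
python3 - <<'E'
from h import *
import pickle
for n in ('scene','top','wrist'):
    o,c=snap(n); pickle.dump((o,c),open(n+'.pkl','wb')); save(c,n+'.png')
    print(n,c['intrinsics'].tolist(),np.round(c.get('extrinsics',c.get('T_tool_cam')),4).tolist(),[k for k in c])
print(o['time_s'],o['orientation'])
E
```

```text
pics
rig.py
scene [[438.1017593843018, 0.0, 319.36034468057835], [0.0, 438.1017593843018, 199.59457449918236], [0.0, 0.0, 1.0]] [[0.8343, -0.4225, 0.3542, 0.9833], [0.5513, 0.6297, -0.5473, -0.6367], [0.0082, 0.6519, 0.7582, 1.1644], [0.0, 0.0, 0.0, 1.0]] ['color', 'intrinsics', 'extrinsics']
top [[369.3668302356499, 0.0, 322.5629810573813], [0.0, 369.3668302356499, 201.05041653090657], [0.0, 0.0, 1.0]] [[0.0015, 0.9899, -0.1418, 0.3843], [-1.0, 0.0001, -0.0099, 0.0823], [-0.0098, 0.1418, 0.9898, 1.144], [0.0, 0.0, 0.0, 1.0]] ['color', 'intrinsics', 'extrinsics']
wrist [[309.70691628693146, 0.0, 319.61424084466466], [0.0, 309.70691628693146, 201.60947753636466], [0.0, 0.0, 1.0]] [[0.0001, 0.9645, 0.2641, 0.0765], [1.0, 0.0001, -0.0007, 0.0013], [-0.0007, 0.2641, -0.9645, -0.1806], [0.0, 0.0, 0.0, 1.0]] ['color', 'intrinsics', 'T_tool_cam']
0.1 [[ 9.73260575e-01  2.29703773e-01 -1.75043912e-04]
 [ 2.29703832e-01 -9.73260057e-01  1.00534704e-03]
 [ 6.05687607e-05 -1.01867289e-03 -9.99999479e-01]]
```

View pics/scene.png

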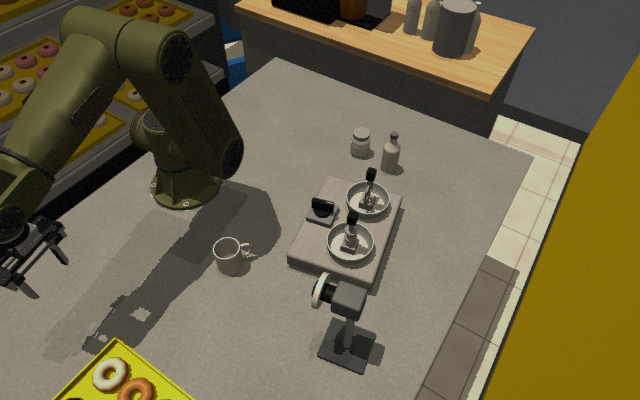

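View pics/top.png

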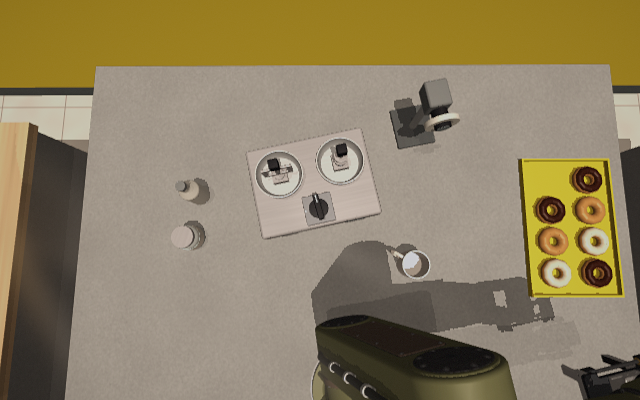

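The scene view shows the machine with its isolator at about (322,208), stirrers at (371,180) and (352,225), and the camera at (345,300). The top view shows the paddle in the left bowl (275,165), the rod in the right bowl (341,152), the isolator at (319,206) and the camera at (437,110). I'll enlarge both.

```bash
python3 - <<'E'
import cv2
t=cv2.imread('pics/top.png'); s=cv2.imread('pics/scene.png')
def cr(i,x,y,w,h,k): return cv2.resize(i[y:y+h,x:x+w],None,fx=k,fy=k,interpolation=cv2.INTER_CUBIC)
cv2.imwrite('pics/c1.png',cv2.vconcat([cv2.hconcat([cr(t,240,120,100,75,4),cr(t,300,120,100,75,4)]),cv2.hconcat([cr(t,270,180,100,75,4),cr(t,380,75,100,75,4)])]))
cv2.imwrite('pics/c2.png',cv2.vconcat([cv2.hconcat([cr(s,330,160,100,75,4),cr(s,310,200,100,75,4)]),cv2.hconcat([cr(s,280,180,100,75,4),cr(s,300,265,100,75,4)])]))
E
```

```text
(no output)
```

View pics/c1.png

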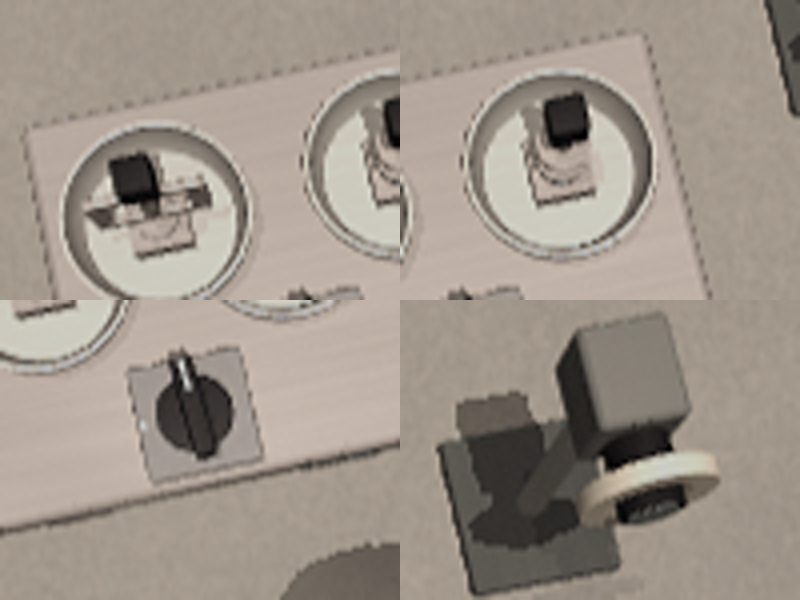

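View pics/c2.png

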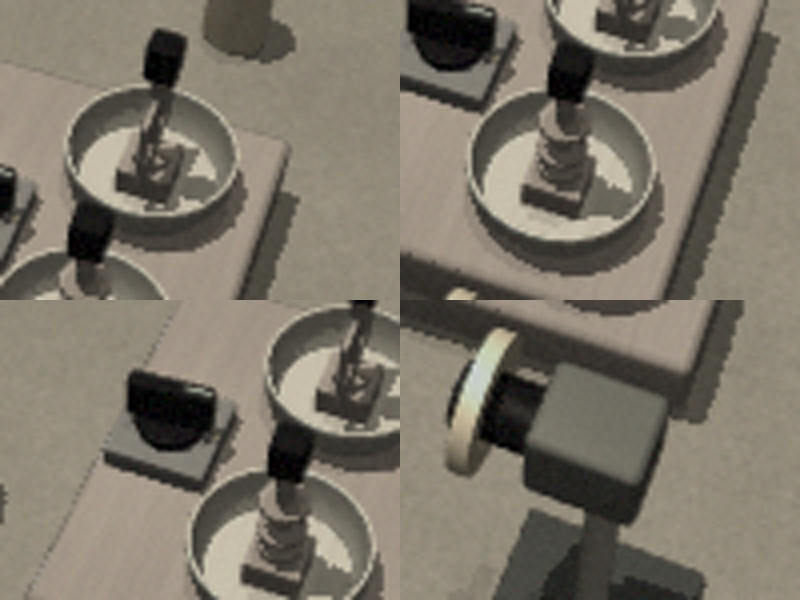

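Paddle confirmed in the left (+y) bowl and the rod in the right one. Pointer is on +x (on). In the top crop: grip blob (273.5,164.3), isolator housing corners around (303,200), ring light (442,122). In the scene crop: grip (371.2,174.2), ring (320,290).

```bash
cat >> h.py <<'E'
import pickle
from scipy.optimize import least_squares
def cam_fixed(c): return c['intrinsics'],c['extrinsics'],False
def cam_wrist(o,c):
    T=np.eye(4);T[:3,:3]=o['orientation'];T[:3,3]=o['ee_pos']
    return c['intrinsics'],T@c['T_tool_cam'],True
def proj(cam,P):
    K,E,fish=cam; p=(np.linalg.inv(E)@np.r_[P,1])[:3]*[1,-1,-1]
    if fish:
        r=np.hypot(p[0],p[1]); u=p[:2]/max(r,1e-9)*np.arctan2(r,p[2])
    else: u=p[:2]/p[2]
    return K[:2,:2]@u+K[:2,2]
def tri(*obs):  # (cam,(u,v))
    r=least_squares(lambda P:np.concatenate([proj(c,P)-uv for c,uv in obs]),[.6,0,.15])
    return r.x,np.abs(r.fun).max()
def rz(a): return np.array([[np.cos(a),-np.sin(a),0],[np.sin(a),np.cos(a),0],[0,0,1]])
E
python3 - <<'E'
from h import *
S=cam_fixed(pickle.load(open('scene.pkl','rb'))[1]);T=cam_fixed(pickle.load(open('top.pkl','rb'))[1])
np.set_printoptions(precision=4,suppress=True)
def t(ox,oy,x,y):return np.array([ox+x/4,oy+y/4])
pts={'grip':(t(240,120,134,177),t(330,160,165,57)),'bowlP':((279.5,174.3),(368,197.8)),'bowlR':((340,161),(350.5,241)),
'rodgrip':(t(300,120,167,119),t(310,200,170,72)),
'ring':(t(380,75,250,190),t(300,265,80,102)),
'boxback':(t(380,75,265,12),t(300,265,267,97)),
'hub':(t(270,180,194,112),t(280,180,170,110))}
for k,(a,b) in pts.items(): print(k,*tri((T,a),(S,b)))
obs=[(T,pts['bowlP'][0],(.035,.09,.112)),(T,pts['bowlR'][0],(.035,-.09,.112)),(S,pts['bowlP'][1],(.035,.09,.112)),(S,pts['bowlR'][1],(.035,-.09,.112))]
for (x,y),q in zip([(127,68),(242,47),(264,160),(152,183)],[(-.043,.042),(-.043,-.042),(-.127,-.042),(-.127,.042)]): obs.append((T,t(270,180,x,y),(*q,.09)))
for (x,y),q in zip([(105,142),(202,178),(238,102)],[(-.127,.042),(-.127,-.042),(-.043,-.042)]): obs.append((S,t(280,180,x,y),(*q,.09)))
f=lambda p:np.concatenate([proj(c,rz(p[2])@np.array(q)+[p[0],p[1],0])-uv for c,uv,q in obs])
r=least_squares(f,[.6,0,0]);print(r.x,np.round(r.fun,1))
p=r.x;print('iso',rz(p[2])@[-.085,0,0]+[p[0],p[1],0])
E
```

```text
grip [0.6137 0.2187 0.2154] 0.24785740589834404
bowlP [0.6123 0.2179 0.1064] 0.8335182020317689
bowlR [0.6517 0.0438 0.1041] 0.7096015550836796
rodgrip [0.6522 0.0426 0.2155] 0.3342988853983684
ring [ 0.7118 -0.2097  0.2505] 0.04423715848668053
boxback [ 0.8068 -0.1923  0.3204] 5.302646669953276
hub [0.514  0.1048 0.1057] 0.4032993322202856
[0.6026 0.128  0.2945] [ -3.   -0.2  -3.2  -4.8  -0.3  -2.5   3.9  -1.7  -0.9  -0.7  -1.9  -3.8
   1.2  -4.4   1.1  -1.7   8.6 -16.1 -23.5  -5.5  -6.5  19.7]
iso [0.5212 0.1033 0.    ]
```

```bash
python3 - <<'E'
from h import *
S=cam_fixed(pickle.load(open('scene.pkl','rb'))[1]);T=cam_fixed(pickle.load(open('top.pkl','rb'))[1])
np.set_printoptions(precision=4,suppress=True)
def t(ox,oy,x,y):return np.array([ox+x/4,oy+y/4])
obs=[(T,(279.5,174.3),(.035,.09,.112)),(T,(340,161),(.035,-.09,.112)),(S,(368,197.8),(.035,.09,.112)),(S,(350.5,241),(.035,-.09,.112))]
for (x,y),q in zip([(127,68),(242,47),(264,160),(152,183)],[(-.043,.042),(-.043,-.042),(-.127,-.042),(-.127,.042)]): obs.append((T,t(270,180,x,y),(*q,.09)))
for (x,y),q in zip([(105,142),(202,178),(238,102)],[(-.127,-.042),(-.043,-.042),(-.043,.042)]): obs.append((S,t(280,180,x,y),(*q,.09)))
f=lambda p:np.concatenate([proj(c,rz(p[2])@np.array(q)+[p[0],p[1],0])-uv for c,uv,q in obs])
r=least_squares(f,[.6,0,0]);print(r.x,np.round(r.fun,1))
p=r.x;print('iso',rz(p[2])@[-.085,0,0]+[p[0],p[1],0],'bowlP',rz(p[2])@[.035,.09,0]+[p[0],p[1],0])
# camera: foot plate corners top view and body top
o=[]
P=lambda x,y:t(380,75,x-400,y-300)
Q=lambda x,y:t(300,265,x-400,y-300)
obs=[(T,P(650,490),(.167,0,.25)),(S,Q(480,402),(.167,0,.25)),
(T,P(472,596),(.181,.06,.01)),(T,P(620,568),(.181,-.06,.01)),(T,P(438,447),(.311,.06,.01)),
(T,P(580,330),(.271,.03,.28)),(T,P(664,312),(.271,-.03,.28)),(T,P(690,410),(.201,-.03,.28)),(T,P(606,432),(.201,.03,.28)),
(S,Q(563,362),(.201,.03,.28)),(S,Q(668,398),(.271,.03,.28)),(S,Q(637,480),(.271,-.03,.28)),(S,Q(526,440),(.201,-.03,.28))]
r=least_squares(f,[.55,-.2,.2]);print(r.x,np.round(r.fun,1))
p=r.x;print('lens',rz(p[2])@[.15,0,0]+[p[0],p[1],.25])
E
```

```text
[0.5977 0.122  0.2125] [-0.6 -1.3  0.5 -1.  -0.6 -0.8 -1.2 -1.  -0.4  0.1 -0.7 -0.7  0.  -0.7
 -0.7 -0.2 -1.5  1.3 -0.6  0.2 -0.5 -0.2]
iso [0.5146 0.1041 0.    ] bowlP [0.613  0.2174 0.    ]
[ 0.5483 -0.2431  0.2071] [-0.5  0.   0.2 -0.2  0.9 -0.1  0.8 -0.7 -0.1 -1.3 -1.5 -1.3  1.1 -1.6
  1.8  0.2 -1.1 -0.4 -2.  -2.5  0.7 -1.5  0.3  0.7 -1.9 -0.1]
lens [ 0.6951 -0.2123  0.25  ]
```
Good. Accuracy ~3mm. Machine yaw 0.21, iso at (.5146,.104). Camera view_point (0.548,-0.243), yaw ~0.207. View from wrist camera will refine.

Heights and positions are consistent (grip 0.215 vs 0.216, ring 0.2505 vs 0.25). Next I move the wrist camera over the isolator and paddle, a path clear of the mug and camera.

The rows are not in the units I measure in: shifts go in units of 25 mm and turns go in units of 0.25 rad. I convert before sending: -0.025 m is -1, 0.0234 m is 0.936.

Request:
{"api": "drive_effector", "payload": {"segments": [[[0.094,0.936,-1,-0.56,0],[0.094,0.936,-1,-0.56,0],[0.094,0.936,-1,-0.56,0],[0.094,0.936,-1,-0.56,0],[0.094,0.936,-1,-0.56,0]]]}}

```text
time_s: 0.57
ee_pos: [0.2119, -0.3852, 0.2759]
orientation: [[0.973, 0.229, -0.0], [0.229, -0.973, 0.0], [-0.0, -0.0, -1.0]]
force: [0.8, 0.3, 0.6]
gripper_width: 0.0938
grip_force: 0.0
```

Request:
{"api": "drive_effector", "payload": {"segments": [[[0.094,0.936,-1,-0.56,0],[0.094,0.936,-1,-0.56,0],[0.094,0.936,-1,-0.56,0],[0.094,0.936,-1,-0.56,0],[0.094,0.936,-1,-0.56,0]]]}}

```text
time_s: 0.98
ee_pos: [0.2969, -0.2366, 0.3461]
orientation: [[0.973, 0.229, 0.0], [0.229, -0.973, -0.0], [0.0, 0.0, -1.0]]
force: [0.6, -0.8, 0.2]
gripper_width: 0.0939
grip_force: 0.0
```

Request:
{"api": "drive_effector", "payload": {"segments": [[[0.094,0.936,-1,-0.28,0],[0.094,0.936,-1,-0.28,0],[0.094,0.936,-1,-0.28,0],[0.094,0.936,-1,0,0],[0.094,0.936,-1,0,0]]]}}

```text
time_s: 1.4
ee_pos: [0.3823, -0.088, 0.3668]
orientation: [[0.973, 0.23, 0.001], [0.23, -0.973, -0.0], [0.001, 0.0, -1.0]]
force: [0.4, -0.3, 0.3]
gripper_width: 0.0939
grip_force: 0.0
```

Request:
{"api": "drive_effector", "payload": {"segments": [[[0.094,0.936,-1,0,0],[0.094,0.936,-1,0,0],[0.094,0.936,-1,0,0],[0.094,0.936,-1,0,0],[0.094,0.936,-1,0,0]]]}}

```text
time_s: 1.82
ee_pos: [0.4674, 0.0607, 0.3663]
orientation: [[0.973, 0.23, -0.0], [0.23, -0.973, -0.0], [-0.0, 0.0, -1.0]]
force: [0.9, -0.9, 0.4]
gripper_width: 0.0941
grip_force: 0.0
```

Request:
{"api": "drive_effector", "payload": {"segments": [[[0.094,0.936,-1,0,0],[0.094,0.936,-1,0,0],[0.094,0,0,0,0],[0.094,0,0,0,0],[0.094,0,0,0,0]]]}}

```text
time_s: 2.23
ee_pos: [0.5008, 0.1179, 0.3662]
orientation: [[0.973, 0.23, -0.001], [0.23, -0.973, -0.0], [-0.001, 0.0, -1.0]]
force: [-0.3, 0.3, 1.1]
gripper_width: 0.0939
grip_force: 0.0
```

```bash
python3 - <<'E'
from h import *
o,c=snap('wrist'); pickle.dump((o,c),open('w1.pkl','wb')); save(c,'w1.png'); print(o['ee_pos'],np.abs(o['qd']).max())
E
```

```text
[0.50078855 0.11793824 0.36622293] 0.01918408617378316
```

Second view: shift about (0, +0.08) toward the paddle and down a little.

Scaled: -0.03 m is -1.2, -0.02 m is -0.8.

Request:
{"api": "drive_effector", "payload": {"segments": [[[0.094,0,-1.2,0.8,0],[0.094,0,-1.2,0.8,0],[0.094,0,-0.8,0.8,0],[0.094,0,0,0,0],[0.094,0,0,0,0]]]}}

```text
time_s: 2.7
ee_pos: [0.4822, 0.1956, 0.3065]
orientation: [[0.973, 0.23, -0.001], [0.23, -0.973, -0.0], [-0.001, 0.0, -1.0]]
force: [-0.2, 0.7, -0.3]
gripper_width: 0.0941
grip_force: 0.0
```

```bash
python3 - <<'E'
from h import *
o,c=snap('wrist'); pickle.dump((o,c),open('w2.pkl','wb')); save(c,'w2.png'); print(o['ee_pos'],np.abs(o['qd']).max())
a=cv2.imread('pics/w1.png');b=cv2.imread('pics/w2.png')
cv2.imwrite('pics/w12.png',cv2.vconcat([a,b])[:, :]) if 0 else None
for cam,o_c in (('w1',pickle.load(open('w1.pkl','rb'))),('w2',(o,c))):
    C=cam_wrist(*o_c); print(cam,[np.round(proj(C,P)).tolist() for P in ([.5146,.1041,.13],[.613,.217,.233],[.652,.043,.233],[.695,-.212,.25])])
E
```

```text
[0.48220917 0.19560723 0.30646888] 0.04186163084582522
w1 [[331.0, 168.0], [248.0, 67.0], [422.0, 71.0], [598.0, 114.0]]
w2 [[399.0, 176.0], [329.0, 52.0], [519.0, 74.0], [659.0, 127.0]]
```

```bash
python3 - <<'E'
import cv2
a=cv2.imread('pics/w1.png');b=cv2.imread('pics/w2.png')
def cr(i,x,y,w,h,k): return cv2.resize(i[y:y+h,x:x+w],None,fx=k,fy=k,interpolation=cv2.INTER_CUBIC)
cv2.imwrite('pics/c3.png',cv2.vconcat([cv2.hconcat([cr(a,200,30,100,75,4),cr(a,280,130,100,75,4)]),cv2.hconcat([cr(b,280,20,100,75,4),cr(b,350,130,100,75,4)])]))
E
```

```text
(no output)
```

View pics/c3.png

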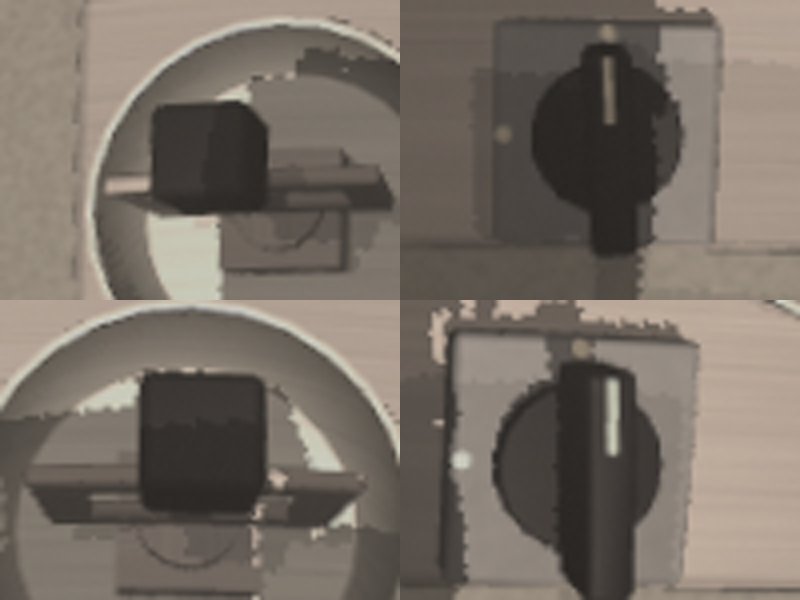

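View pics/w1.png

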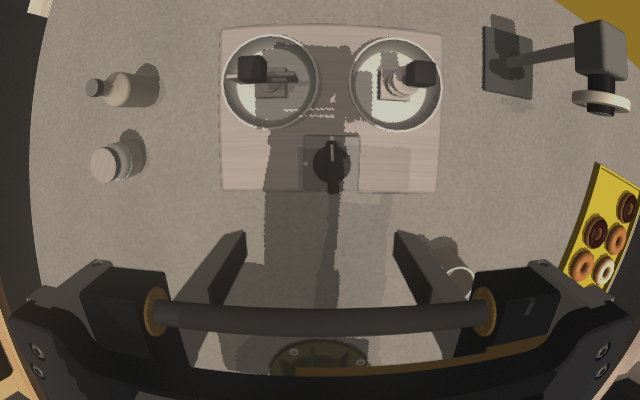

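Pictures: w1/w2 show the isolator bar along the tool's x (pointer tips (332,144)/(403,149)), the paddle grip at (252,69)/(331,55) with blade nearly along the tool's y, the rod in the other bowl, and the camera ring at (600,103) in w1.

```bash
cat > m.py <<'E'
from h import *
np.set_printoptions(precision=4,suppress=True)
A=cam_wrist(*pickle.load(open('w1.pkl','rb')));B=cam_wrist(*pickle.load(open('w2.pkl','rb')))
q=lambda ox,oy,x,y:np.array([ox+x/4,oy+y/4])
a=lambda x,y:q(280,130,x-400,y); b=lambda x,y:q(350,130,x-400,y-300)
print('ptr tip',*tri((A,a(609,57)),(B,b(612,377))));print('ptr end',*tri((A,a(610,124)),(B,b(612,455))))
print('hub',*tri((A,a(607,138)),(B,b(576,465))))
for n,u,v,w in (('FL',(497,20),(455,335),0),('FR',(722,18),(699,345),0),('NL',(490,240),(442,583),0),('NR',(715,243),(682,585),0)): print(n,*tri((A,a(*u)),(B,b(*v))))
c=lambda x,y:q(200,30,x,y); d=lambda x,y:q(280,20,x,y-300)
print('grip',*tri((A,c(209,156)),(B,d(203,442))))
print('bladeL',*tri((A,c(105,187)),(B,d(28,477))));print('bladeR',*tri((A,c(378,175)),(B,d(363,483))))
cor=np.array([[i,j,k] for i in(-.013,.013) for j in (-.013,.013) for k in (-.017,.017)])
bb=[np.r_[c(151,101),c(267,212)],np.r_[d(139,372),d(267,513)]]
def f(p):
    R=rz(p[3]);r=[]
    for C,bx,l,rr in((A,bb[0],c(105,187),c(378,175)),(B,bb[1],d(28,477),d(363,483))):
        P=np.array([proj(C,R@x+p[:3]) for x in cor]); r+=[np.r_[P.min(0),P.max(0)]-bx]
        r+=[proj(C,R@[0,.042,-.037]+p[:3])-l,proj(C,R@[0,-.042,-.037]+p[:3])-rr]
    return np.concatenate(r)
r=least_squares(f,[.613,.217,.216,.21]);print('paddle grip',r.x,np.round(r.fun,1))
E
python3 m.py
```

```text
ptr tip [0.5468 0.11   0.1368] 0.19628807654135016
ptr end [0.5251 0.1045 0.1395] 0.004212393025085248
hub [0.5142 0.101  0.0923] 0.22688609850979446
FL [0.5461 0.1503 0.0869] 0.5550997223670322
FR [0.5655 0.0694 0.0879] 1.2344611994768968
NL [0.4661 0.1346 0.0943] 0.27178113655935476
NR [0.4834 0.0507 0.0883] 0.18802354569476165
grip [0.6127 0.2153 0.2217] 0.040076956954834486
bladeL [0.6031 0.2553 0.1806] 0.11390940596568555
bladeR [0.6216 0.1751 0.1785] 0.06691091887043399
paddle grip [0.613  0.2158 0.2137 0.2253] [-0.1 -0.6  1.2  0.7 -0.1 -0.3  0.5 -0.4 -0.2 -0.1 -0.2  0.9 -0.9 -0.
  0.1 -0.3]
```

Bar top at about 0.138, so the grip point is ~0.122 and the bottom of the bar 0.10, clear of the housing top at 0.09. The tool yaw of 0.232 already matches the bar. Move over the axis, then down to TCP z 0.106, opening narrowed to 60 mm.

Scaled: 0.033 m is 1.32, 0.0325 m is 1.3.

Request:
{"api": "drive_effector", "payload": {"segments": [[[0.06,0.132,1.32,0.4,0],[0.06,0.132,1.32,0.4,0],[0.06,0.132,1.3,0.4,0],[0.06,0,0,1.2,0],[0.06,0,0,1.2,0]]]}}

```text
time_s: 3.17
ee_pos: [0.5163, 0.0995, 0.2178]
orientation: [[0.974, 0.225, 0.005], [0.225, -0.974, 0.0], [0.005, 0.001, -1.0]]
force: [0.4, 0.2, -1.0]
gripper_width: 0.064
grip_force: 0.0
```

Request:
{"api": "drive_effector", "payload": {"segments": [[[0.06,0,0,1.2,0],[0.06,0,0,1.2,0],[0.06,0,0,1.2,0],[0.06,0,0,0.8,0],[0.06,0,0,0,0]]]}}

```text
time_s: 3.58
ee_pos: [0.5139, 0.1009, 0.104]
orientation: [[0.974, 0.228, -0.004], [0.228, -0.974, -0.001], [-0.004, -0.0, -1.0]]
force: [0.2, -0.2, -0.2]
gripper_width: 0.06
grip_force: 0.0
```

```bash
python3 -c "
from h import *
o=robot.get_obs();print(o['ee_pos'],o['force'])"
```

```text
[0.51390752 0.10088427 0.10400335] [ 0.1769239  -0.20926526 -0.1926414 ]
```

Request:
{"api": "drive_effector", "payload": {"segments": [[[0,0,0,-0.08,0],[0,0,0,0,0],[0,0,0,0,0],[0,0,0,0,0],[0,0,0,0,0]]], "squeeze": 25}}

```text
time_s: 4.0
ee_pos: [0.5153, 0.1025, 0.1095]
orientation: [[0.973, 0.23, 0.002], [0.23, -0.973, 0.0], [0.002, 0.0, -1.0]]
force: [-0.4, 0.7, -0.2]
gripper_width: 0.0302
grip_force: 0.0
```

Request:
{"api": "drive_effector", "payload": {"segments": [[[0,0,0,0,0],[0,0,0,0,0]]]}}

```text
time_s: 4.17
ee_pos: [0.515, 0.103, 0.1088]
orientation: [[0.973, 0.23, 0.0], [0.23, -0.973, 0.001], [0.001, -0.001, -1.0]]
force: [-2.4, 22.8, 4.3]
gripper_width: 0.0172
grip_force: 11.5
```

Request:
{"api": "drive_effector", "payload": {"segments": [[[0,0,0,0,0],[0,0,0,0,0]]]}}

```text
time_s: 4.33
ee_pos: [0.515, 0.1036, 0.1088]
orientation: [[0.973, 0.23, 0.0], [0.23, -0.973, 0.002], [0.001, -0.002, -1.0]]
force: [-0.9, 7.6, 2.0]
gripper_width: 0.0158
grip_force: 24.9
```

Gripped (15.8 mm opening). Turn counter-clockwise from above, which is negative about the tool's z.

Scaled: -0.001 m is -0.04, -0.1 rad is -0.4.

Request:
{"api": "drive_effector", "payload": {"segments": [[[0,0,-0.04,0,-0.4],[0,0,0,0,-0.4],[0,0,0,0,-0.4],[0,0,0,0,-0.4],[0,0,0,0,-0.4]]]}}

```text
time_s: 4.75
ee_pos: [0.5151, 0.1036, 0.1088]
orientation: [[0.741, 0.672, 0.001], [0.672, -0.741, 0.0], [0.001, 0.001, -1.0]]
force: [2.4, -0.1, 1.1]
gripper_width: 0.0159
grip_force: 24.9
```

Request:
{"api": "drive_effector", "payload": {"segments": [[[0,0,0,0,-0.4],[0,0,0,0,-0.4],[0,0,0,0,-0.4],[0,0,0,0,0],[0,0,0,0,0]]]}}

```text
time_s: 5.17
ee_pos: [0.5151, 0.1035, 0.1088]
orientation: [[0.516, 0.857, 0.001], [0.857, -0.516, 0.0], [0.001, 0.001, -1.0]]
force: [3.6, -0.3, 2.6]
gripper_width: 0.0159
grip_force: 24.9
```

Scaled: -0.1 rad is -0.4.

Request:
{"api": "drive_effector", "payload": {"segments": [[[0,0,0,0,-0.4],[0,0,0,0,-0.4],[0,0,0,0,-0.4],[0,0,0,0,-0.4],[0,0,0,0,-0.4]]]}}

```text
time_s: 5.58
ee_pos: [0.5153, 0.1035, 0.1088]
orientation: [[0.038, 0.999, 0.002], [0.999, -0.038, 0.0], [0.0, 0.002, -1.0]]
force: [4.7, -0.3, 1.7]
gripper_width: 0.016
grip_force: 24.9
```

Request:
{"api": "drive_effector", "payload": {"segments": [[[0,0,0,0,-0.4],[0,0,0,0,-0.4],[0,0,0,0,-0.2],[0,0,0,0,-0.16],[0,0,0,0,0]]]}}

```text
time_s: 6.0
ee_pos: [0.5154, 0.1034, 0.1088]
orientation: [[-0.246, 0.969, 0.002], [0.969, 0.246, 0.0], [-0.0, 0.002, -1.0]]
force: [5.6, -2.2, 2.0]
gripper_width: 0.0162
grip_force: 25.5
```

Request:
{"api": "drive_effector", "payload": {"segments": [[[0,0,0,0,0],[0,0,0,0,0]]]}}

```text
time_s: 6.17
ee_pos: [0.5154, 0.1034, 0.1088]
orientation: [[-0.244, 0.97, 0.002], [0.97, 0.244, 0.0], [-0.0, 0.002, -1.0]]
force: [4.7, -1.4, 2.0]
gripper_width: 0.0161
grip_force: 25.4
```

```bash
python3 -c "
from h import *
o=robot.get_obs();R=o['orientation'];print(np.arctan2(R[1][0],R[0][0]),o['torque'],o['force'])"
```

```text
1.8170003574550568 [-0.30592313 -1.02191615 -0.53069238] [ 4.68443919 -1.42563858  1.95068852]
```

Stop felt (−0.53 N·m about z). Release, rise and look.

Scaled: -0.02 m is -0.8.

Request:
{"api": "drive_effector", "payload": {"segments": [[[0.06,0,0,0,0],[0.06,0,0,0,0],[0.06,0,0,0,0],[0.06,0,0,0,0],[0.06,0,0,-0.8,0]]]}}

```text
time_s: 6.58
ee_pos: [0.5129, 0.1034, 0.1255]
orientation: [[-0.248, 0.969, -0.006], [0.969, 0.248, -0.001], [0.001, -0.006, -1.0]]
force: [-0.6, 0.2, -1.3]
gripper_width: 0.0457
grip_force: 0.0
```

Request:
{"api": "drive_effector", "payload": {"segments": [[[0.06,0,0,-1.4,0],[0.06,0,0,-1.4,0],[0.06,0,0,-1.4,0],[0.06,0,0,-1.4,0],[0.06,0,0,-1.2,0]]]}}

```text
time_s: 7.0
ee_pos: [0.5144, 0.1036, 0.3009]
orientation: [[-0.248, 0.969, 0.001], [0.969, 0.248, 0.0], [-0.0, 0.001, -1.0]]
force: [-0.5, -0.5, 0.3]
gripper_width: 0.0602
grip_force: 0.0
```

Request:
{"api": "drive_effector", "payload": {"segments": [[[0.06,0.68,1,0,0.08],[0.06,0.68,1,0,0],[0.06,0,0,0,0],[0.06,0,0,0,0],[0.06,0,0,0,0]]]}}

```text
time_s: 7.42
ee_pos: [0.5547, 0.1483, 0.298]
orientation: [[-0.229, 0.973, -0.001], [0.973, 0.229, -0.0], [-0.0, -0.001, -1.0]]
force: [-0.2, -0.8, -0.3]
gripper_width: 0.0599
grip_force: 0.0
```

```bash
python3 - <<'E'
from h import *
o,c=snap('wrist'); pickle.dump((o,c),open('w3.pkl','wb')); save(c,'w3.png'); R=o['orientation'];print(o['ee_pos'],np.arctan2(R[1][0],R[0][0]))
E
```

```text
[0.55474514 0.1482666  0.29803472] 1.801695557199908
```

View pics/w3.png

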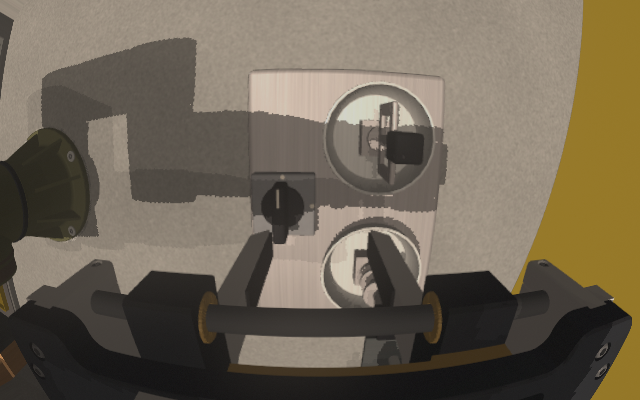

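Picture w3: isolator bar at (281,210) lies along the machine's y with its pointer to +y, so it is off. The paddle grip is at (405,148). Compare with the prediction and compute the move.

```bash
python3 - <<'E'
from m import *
o,c=pickle.load(open('w3.pkl','rb')); C=cam_wrist(o,c); R=rz(.2253)
P=np.array([proj(C,R@x+[.613,.2158,.216]) for x in cor]);print(P.min(0),P.max(0))
im=c['color'][125:172,370:440].max(2); m=im<45; ys,xs=np.nonzero(m);print(xs.min()+370,xs.max()+370,ys.min()+125,ys.max()+125)
d=o['orientation'].T@(np.array([.613,.2158,.197])-o['ee_pos']) if hasattr(o['orientation'],'T') else np.array(o['orientation']).T@(np.array([.613,.2158,.197])-o['ee_pos']);print(d)
E
```

```text
ptr tip [0.5468 0.11   0.1368] 0.19628807654135016
ptr end [0.5251 0.1045 0.1395] 0.004212393025085248
hub [0.5142 0.101  0.0923] 0.22688609850979446
FL [0.5461 0.1503 0.0869] 0.5550997223670322
FR [0.5655 0.0694 0.0879] 1.2344611994768968
NL [0.4661 0.1346 0.0943] 0.27178113655935476
NR [0.4834 0.0507 0.0883] 0.18802354569476165
grip [0.6127 0.2153 0.2217] 0.040076956954834486
bladeL [0.6031 0.2553 0.1806] 0.11390940596568555
bladeR [0.6216 0.1751 0.1785] 0.06691091887043399
paddle grip [0.613  0.2158 0.2137 0.2253] [-0.1 -0.6  1.2  0.7 -0.1 -0.3  0.5 -0.4 -0.2 -0.1 -0.2  0.9 -0.9 -0.
  0.1 -0.3]
[384.2359 130.777 ] [424.2641 165.2816]
387 418 143 163
[0.0524 0.0723 0.101 ]
```

Prediction matches the picture (386–424, 130–165). Go over the grip and then down.

Scaled: 0.03 m is 1.2, 0.0241 m is 0.964.

Request:
{"api": "drive_effector", "payload": {"segments": [[[0.06,0.7,0.964,0,0],[0.06,0.7,0.964,0,0],[0.06,0.696,0.964,0,0],[0.06,0,0,0,0],[0.06,0,0,1.2,0]]]}}

```text
time_s: 7.88
ee_pos: [0.615, 0.2166, 0.2728]
orientation: [[-0.229, 0.973, 0.007], [0.973, 0.229, 0.002], [0.0, 0.008, -1.0]]
force: [0.6, -0.2, 0.3]
gripper_width: 0.0603
grip_force: 0.0
```

Request:
{"api": "drive_effector", "payload": {"segments": [[[0.06,0,0,1.2,0],[0.06,0,0,1,0],[0.06,0,0,0.6,0],[0.06,0,0,0,0],[0.06,0,0,0,0]]]}}

```text
time_s: 8.3
ee_pos: [0.6133, 0.2153, 0.199]
orientation: [[-0.228, 0.974, -0.0], [0.974, 0.228, -0.0], [-0.0, -0.0, -1.0]]
force: [-0.2, 0.7, 0.9]
gripper_width: 0.0597
grip_force: 0.0
```

Request:
{"api": "drive_effector", "payload": {"segments": [[[0,0,0,0,0],[0,0,0,0,0],[0,0,0,0,0],[0,0,0,0,0],[0,0,0,0,0]]], "squeeze": 40}}

```text
time_s: 8.72
ee_pos: [0.6136, 0.2161, 0.1989]
orientation: [[-0.229, 0.973, 0.001], [0.973, 0.229, 0.0], [0.0, 0.001, -1.0]]
force: [-0.2, 0.1, -0.5]
gripper_width: 0.0301
grip_force: 0.0
```

Request:
{"api": "drive_effector", "payload": {"segments": [[[0,0,0,0,0],[0,0,0,0,0],[0,0,0,0,0]]]}}

```text
time_s: 8.97
ee_pos: [0.6136, 0.216, 0.1987]
orientation: [[-0.229, 0.973, 0.0], [0.973, 0.229, 0.0], [-0.0, 0.0, -1.0]]
force: [-1.4, 0.1, 2.8]
gripper_width: 0.0258
grip_force: 40.0
```

Gripped at 25.8 mm. Lift slowly clear of the socket, then the rest of the 0.106 m.

Request:
{"api": "drive_effector", "payload": {"segments": [[[0,0,0,-0.2,0],[0,0,0,-0.4,0],[0,0,0,-0.4,0],[0,0,0,-0.4,0],[0,0,0,-0.4,0]]]}}

```text
time_s: 9.38
ee_pos: [0.6136, 0.216, 0.245]
orientation: [[-0.229, 0.973, 0.001], [0.973, 0.229, 0.0], [0.0, 0.001, -1.0]]
force: [0.0, -0.3, -2.6]
gripper_width: 0.0256
grip_force: 40.0
```

Request:
{"api": "drive_effector", "payload": {"segments": [[[0,0,0,-0.8,0],[0,0,0,-0.8,0],[0,0,0,-0.84,0],[0,0,0,0,0],[0,0,0,0,0]]]}}

```text
time_s: 9.8
ee_pos: [0.6137, 0.2161, 0.3053]
orientation: [[-0.229, 0.973, 0.002], [0.973, 0.229, 0.001], [0.0, 0.002, -1.0]]
force: [-0.7, 0.6, -1.8]
gripper_width: 0.0261
grip_force: 40.0
```

```bash
python3 - <<'E'
from h import *
for n in('wrist','scene','top'):
    o,c=snap(n); pickle.dump((o,c),open(n+'4.pkl','wb')); save(c,n+'4.png')
print(o['ee_pos'])
a=cv2.imread('pics/wrist4.png');s=cv2.imread('pics/scene4.png');t=cv2.imread('pics/top4.png')
cr=lambda i,x,y,w,h,k:cv2.resize(i[y:y+h,x:x+w],None,fx=k,fy=k,interpolation=cv2.INTER_CUBIC)
# wrist full + scene crop of the paddle
cv2.imwrite('pics/c4.png',cv2.vconcat([cv2.resize(a,(480,300)),cr(s,290,120,160,100,3)]))
C=cam_wrist(*pickle.load(open('w1.pkl','rb')))
print(proj(C,np.array([.5483,-.2431,.25])))
E
```

```text
[0.6132056  0.21595828 0.30297015]
[582.68252968 223.99448029]
```

View pics/c4.png

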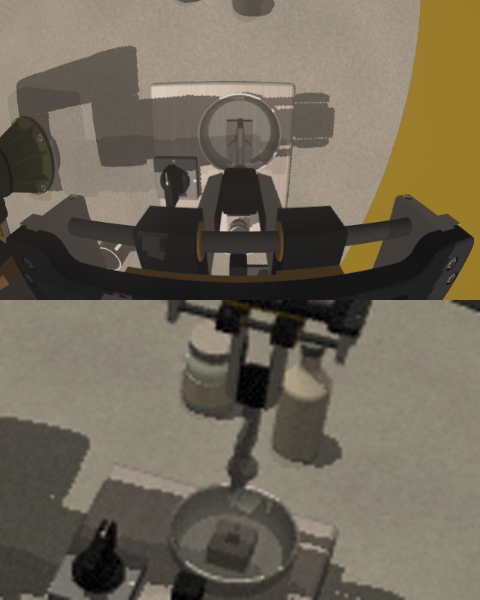

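The picture shows the paddle clear of its socket, hanging straight, and the isolator still off at (175,180). Carry toward the camera with x kept below the rod stirrer.

Scaled: -0.0286 m is -1.144, -0.0164 m is -0.656.

Request:
{"api": "drive_effector", "payload": {"segments": [[[0,-0.4,-0.656,0,0],[0,-1.144,-0.656,0,0],[0,-1.144,-0.656,0,0],[0,-1.144,-0.656,0,0],[0,-1.144,-0.656,0,0]]]}}

```text
time_s: 10.37
ee_pos: [0.5611, 0.0749, 0.3032]
orientation: [[-0.229, 0.973, -0.002], [0.973, 0.229, -0.0], [0.0, -0.002, -1.0]]
force: [0.9, -0.3, -2.6]
gripper_width: 0.0257
grip_force: 40.0
```

Request:
{"api": "drive_effector", "payload": {"segments": [[[0,-1.144,-0.656,0,0],[0,-1.144,-0.656,0,0],[0,-1.144,-0.656,0,0],[0,-1.144,-0.656,0,0],[0,-1.144,-0.656,0,0]]]}}

```text
time_s: 10.78
ee_pos: [0.514, -0.0831, 0.3034]
orientation: [[-0.229, 0.973, -0.001], [0.973, 0.229, 0.0], [0.001, -0.001, -1.0]]
force: [0.5, -0.8, -2.2]
gripper_width: 0.0256
grip_force: 40.0
```

Request:
{"api": "drive_effector", "payload": {"segments": [[[0,-0.72,0,0,0],[0,0,0,0,0],[0,0,0,0,0],[0,0,0,0,0],[0,0,0,0,0]]]}}

```text
time_s: 11.2
ee_pos: [0.5192, -0.0984, 0.3041]
orientation: [[-0.23, 0.973, -0.001], [0.973, 0.23, 0.0], [0.0, -0.001, -1.0]]
force: [0.5, 0.4, -3.0]
gripper_width: 0.0258
grip_force: 40.0
```

```bash
python3 - <<'E'
from h import *
o,c=snap('wrist'); pickle.dump((o,c),open('w5.pkl','wb')); save(c,'w5.png'); print(o['ee_pos'],np.abs(o['qd']).max())
C=cam_wrist(o,c);print(proj(C,np.array([.695,-.212,.25])))
E
```

```text
[ 0.51921476 -0.09837671  0.304064  ] 0.005269695844060028
[454.72595075 347.12995613]
```

Scaled: -0.03 m is -1.2, 0.01 m is 0.4.

Request:
{"api": "drive_effector", "payload": {"segments": [[[0,-1.2,0.4,0,0],[0,-1.2,0.4,0,0],[0,-1.2,0,0,0],[0,0,0,0,0],[0,0,0,0,0]]]}}

```text
time_s: 11.67
ee_pos: [0.5595, -0.1827, 0.3036]
orientation: [[-0.228, 0.974, -0.001], [0.974, 0.228, 0.001], [0.001, -0.001, -1.0]]
force: [0.0, -0.1, -2.1]
gripper_width: 0.0257
grip_force: 40.0
```

Request:
{"api": "drive_effector", "payload": {"segments": [[[0,0,0,0,0],[0,0,0,0,0]]]}}

```text
time_s: 11.83
ee_pos: [0.5593, -0.1812, 0.3047]
orientation: [[-0.23, 0.973, 0.0], [0.973, 0.23, 0.0], [0.0, 0.0, -1.0]]
force: [0.7, -0.3, -1.6]
gripper_width: 0.0255
grip_force: 40.0
```

```bash
python3 - <<'E'
from h import *
o,c=snap('wrist'); pickle.dump((o,c),open('w6.pkl','wb')); save(c,'w6.png'); print(o['ee_pos'],np.abs(o['qd']).max())
C=cam_wrist(o,c);print(proj(C,np.array([.695,-.212,.25])))
a=cv2.imread('pics/w5.png');b=cv2.imread('pics/w6.png')
cr=lambda i,x,y,w,h,k:cv2.resize(i[y:y+h,x:x+w],None,fx=k,fy=k,interpolation=cv2.INTER_CUBIC)
cv2.imwrite('pics/c5.png',cv2.hconcat([cr(a,440,50,200,280,2),cr(b,440,50,200,280,2)]))
E
```

```text
[ 0.55927041 -0.18123706  0.30465814] 0.00404382758336628
[454.68881292 276.5843819 ]
```

View pics/c5.png

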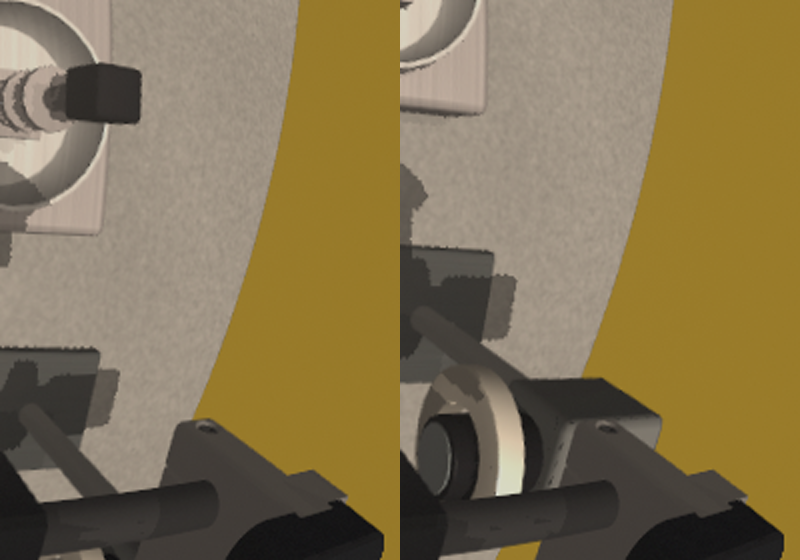

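w5/w6: foot-plate corner at (490,225)/(487,176) and lens centre at (457,279) in w6, against a prediction of (455,277). Joint fit of the camera pose.

```bash
python3 - <<'E'
from h import *
np.set_printoptions(precision=4,suppress=True)
S=cam_fixed(pickle.load(open('scene.pkl','rb'))[1]);T=cam_fixed(pickle.load(open('top.pkl','rb'))[1])
W1,W5,W6=[cam_wrist(*pickle.load(open(f'w{i}.pkl','rb'))) for i in(1,5,6)]
t=lambda ox,oy,x,y:np.array([ox+x/4,oy+y/4])
P=lambda x,y:t(380,75,x-400,y-300)
Q=lambda x,y:t(300,265,x-400,y-300)
F='F'
obs=[(T,P(650,490),(.165,0,.25)),(S,Q(480,402),(.167,0,.25)),(W6,(457,279),(.15,0,.25)),(W1,(601,103),(.165,0,.25)),
(T,P(472,596),(.181,.06,F)),(T,P(620,568),(.181,-.06,F)),(T,P(438,447),(.311,.06,F)),
(W1,(486,26),(.311,.06,F)),(W1,(533,37),(.311,-.06,F)),(W1,(532,99),(.181,-.06,F)),(W1,(483,90),(.181,.06,F)),
(W5,(490,225),(.311,.06,F)),(W6,(487,176),(.311,.06,F))]
def f(p): return np.concatenate([proj(c,rz(p[2])@np.array([q[0],q[1],p[3] if q[2]==F else q[2]])+[p[0],p[1],0])-uv for c,uv,q in obs])
r=least_squares(f,[.55,-.24,.2,.01],loss='soft_l1');print(r.x,np.round(f(r.x),1).reshape(-1,2).tolist())
o,c=pickle.load(open('w6.pkl','rb'));R=np.array(o['orientation']);p=r.x
g=np.array([p[0],p[1],.3047]);print('delta',R.T@(g-o['ee_pos']),'yaw',np.arctan2(R[1,0],R[0,0])-np.pi/2)
E
```

```text
[ 0.5497 -0.2443  0.2025  0.0106] [[0.5, 0.2], [0.3, 0.7], [-1.7, -0.2], [-1.0, -0.2], [1.5, -0.7], [1.5, -1.1], [0.7, -1.9], [-2.4, -0.9], [-1.5, 1.6], [-0.5, 0.3], [0.6, -0.3], [0.1, -0.0], [0.2, -0.2]]
delta [-0.0591 -0.0239 -0.    ] yaw 0.23226391216429398
```

The rows are not in the units I measure in: shifts go in units of 25 mm and turns go in units of 0.25 rad. I convert before sending: -0.02 m is -0.8, -0.019 m is -0.76, 0.03 rad is 0.12.

Request:
{"api": "drive_effector", "payload": {"segments": [[[0,-0.8,-0.32,0,0],[0,-0.8,-0.32,0,0],[0,-0.76,-0.32,0,0],[0,0,0,0,0.12],[0,0,0,0,0]]]}}

```text
time_s: 12.3
ee_pos: [0.5492, -0.2454, 0.3046]
orientation: [[-0.198, 0.98, 0.0], [0.98, 0.198, -0.0], [-0.0, 0.0, -1.0]]
force: [-0.0, 0.9, -1.6]
gripper_width: 0.0259
grip_force: 40.0
```

Request:
{"api": "drive_effector", "payload": {"segments": [[[0,0,0,0,0],[0,0,0,0,0],[0,0,0,0,0],[0,0,0,0,0]]]}}

```text
time_s: 12.63
ee_pos: [0.5496, -0.2447, 0.3046]
orientation: [[-0.201, 0.98, 0.0], [0.98, 0.201, -0.0], [-0.0, 0.0, -1.0]]
force: [-0.2, -1.0, -2.8]
gripper_width: 0.0256
grip_force: 40.0
```

```bash
python3 - <<'E'
from h import *
np.set_printoptions(precision=4,suppress=True)
Im=[]
for n in('scene','top','wrist'):
    o,c=snap(n); save(c,n+'9.png'); pickle.dump((o,c),open(n+'9.pkl','wb')); Im.append(c['color'][:,:,::-1])
    C=cam_fixed(c) if n!='wrist' else cam_wrist(o,c)
    R=np.array(o['orientation']); y=np.arctan2(R[1,0],R[0,0])-np.pi/2
    e=np.array(o['ee_pos']);m=e-[0,0,.0547]
    print(n,[np.round(proj(C,m+rz(y)@v),1).tolist() for v in ([0,.042,.035],[0,-.042,.035],[0,.042,-.035],[0,-.042,-.035],[0,0,-.063],[0,0,.072])])
print(e,y,o['force'],np.abs(o['qd']).max())
cr=lambda i,x,y,w,h,k:cv2.resize(i[y:y+h,x:x+w],None,fx=k,fy=k,interpolation=cv2.INTER_CUBIC)
cv2.imwrite('pics/c9.png',cv2.vconcat([cv2.hconcat([cr(Im[0],200,210,200,150,2),cr(Im[0],270,150,200,150,2)]),cv2.hconcat([cr(Im[1],340,80,200,150,2),cr(Im[1],240,120,200,150,2)])]))
E
```

```text
scene [[262.6, 246.6], [246.2, 274.6], [265.1, 262.3], [249.6, 289.6], [258.6, 281.4], [253.0, 251.4]]
top [[447.7, 186.9], [482.3, 179.8], [438.7, 191.8], [470.8, 185.3], [451.1, 190.4], [471.1, 180.2]]
wrist [[319.9, 169.8], [319.9, 282.9], [319.9, 156.8], [319.9, 245.6], [319.9, 195.4], [319.9, 252.6]]
[ 0.5495 -0.245   0.3045] 0.20174598561180446 [ 0.3136  0.4057 -1.9553] 0.0029148624393798826
```

View pics/c9.png

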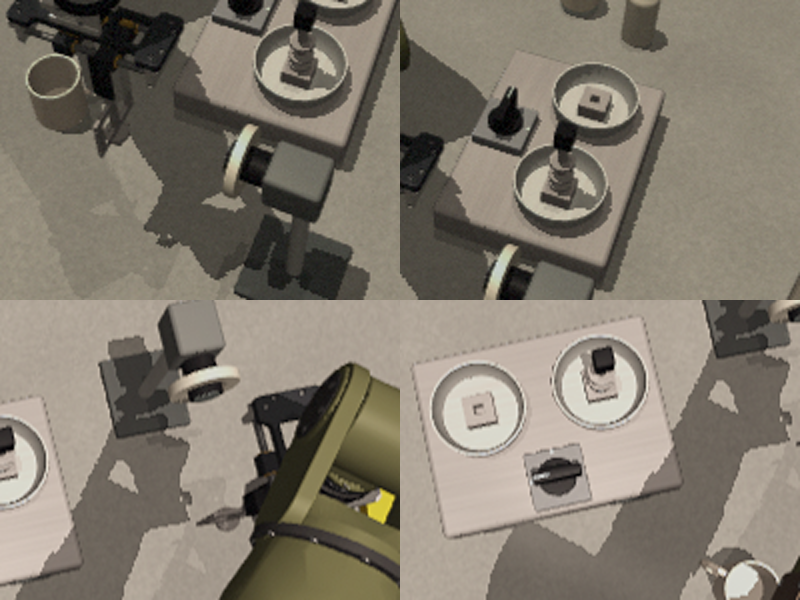

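The final picture agrees with the model. The blade lies at its predicted corners (scene crop (92,129)–(130,105), lower corner (99,157)). The isolator bar is along y with its pointer to +y, the rod is in its bowl, and the mug, bottle and camera are in place. Handing in.

```bash
python3 -c "
from rig import robot
print(robot.job_done())"
```

```text
the job is handed in; nothing more can be done
None
```

The job is handed in (no verdict was printed): the isolator was turned off first, then the paddle lifted and held upright and still in front of the lens, its blade centre within about 1 mm of the 150 mm view point I measured, at about 12.8 s; the last picture shows the isolator still off, and the rod stirrer and the other items in view left in place.

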